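# Open up the book display case

### The job

Open the two-door book display case on the stall so that visitors can reach the books. First swing wide open the leaf that carries the cover strip (it is held by a spring latch, so pull it firmly); only then swing the overlapped leaf wide open too, do not force it before. Leave both leaves standing nearly square to the case, and leave the book lying on top of the case where it is.

Things in the scene. Friction and masses are not known exactly. Their poses are not given: they have to be found in the camera images.
- case: Fixed wooden display case, glass roof, two glazed upright doors; 220 deep (x), 400 wide (y), 204 high. Origin: centre of its underside. The doors are at its own -x front, towards the robot; own y is to the robot's left. Leaves: 194 wide, 14 thick, 20 to 198 above the table, meeting at y 0. Cover strip: 44 wide, 8 thick, on the latched leaf's front along the meeting line, 8 taller than the leaves.
- latched_leaf (a joint): Angle (rad) of the leaf with the cover strip, on the case's +y side; vertical hinge at x -118, y +195 in the case's frame. 0 shut; grows as it swings out to the front (clockwise from above), stop at 1.75. A spring latch holds it until the bar is pulled with about 12 N, and is clear by 0.1 rad; then it turns freely (about 0.5 N at the bar) and stays where it is left.
- lapped_leaf (a joint): Angle (rad) of the overlapped leaf, without strip, on the case's -y side; vertical hinge at x -118, y -195 in the case's frame. 0 shut; grows as it swings out to the front (counter-clockwise from above), stop at 1.75. No latch of its own, but the other leaf's strip covers its edge and holds it shut until that leaf is open (a hard pull drags both). Turns freely, stays where it is left.
- latched_pull (a point): Grip point on the axis of the latched leaf's upright round steel pull bar, 12 thick, 38 off the leaf's face and 135 from the hinge along the leaf. The bar runs from 80 to 232 above the table: its top 34 stand above the leaf, to be pinched from above. This point is 210 above the table, 22 below the bar's top; the upper bracket is 40 below this point.
- lapped_pull (a point): The same point on the same bar of the overlapped leaf, a mirror image of the other.
- flat_book: Bystander: loose hardback lying flat on the case's glass roof, 140 x 200 x 32. Origin: centre of its underside.

How it is judged:
On the way, in this order (a step that is already met when the one before it is completed fails the run):
1. the latched leaf is swung open past 60 degrees while the overlapped leaf is still shut (value of joint latched_leaf above 1.05 rad and value of joint lapped_leaf below 0.15 rad), for 0.2 s.
2. the overlapped leaf is swung open past 60 degrees (value of joint lapped_leaf above 1.05 rad), for 0.2 s.
At the end, for the whole second after the job is handed in: Both leaves stand open by more than 60 degrees (1.05 rad), at rest (under 0.05 rad/s) (value of joint each of latched_leaf, lapped_leaf above 1.05 rad and velocity of joint latched_leaf between -0.05 and 0.05 rad/s and velocity of joint lapped_leaf between -0.05 and 0.05 rad/s); the robot touches nothing.
It fails at once if the overlapped leaf is forced open (past 0.15 rad) while the latched leaf is open less than 0.5 rad (value of joint lapped_leaf above 0.15 rad and value of joint latched_leaf below 0.5 rad).
It fails at once if the book on top of the case is pushed more than 40 mm (distance of flat_book from where it was at the start of the episode above 0.04 m).
It also fails if it takes over 58 s, if anything falls off the work surface, if the arm or the gripper's body presses on something with over 40 N, if the wrist force passes 120 N, or if a joint passes its speed limit or range.

### The arm

A 7-joint arm with a two-finger parallel gripper is mounted at the origin on the work surface. World frame = base frame: x ahead of the robot, y to its left, z up, the work surface at z = 0. Lengths are in m, angles in rad, forces in N, time in s.
With the tool pointing down it reaches from about 0.425 to 0.95 m from the base axis. Payload 4.7 kg.
Tool frame: the origin (TCP) lies on the centre line of the jaws, within the pads' length; the fingertips stand robot.nose_length ahead of it and the grasp point (between the pads) lies 8 mm behind it (robot.nose_length is the distance from the TCP to the fingertips, in m); z points along the fingers, y is the line along which they close (so a half turn about z gives the same grasp; the last joint's range is limited). The gripper opens to 85 mm and grips with 20 to 120 N. Pads are 22 mm wide; open, the fingers measure 114 mm over their backs; the gripper's body (76 mm by 85 mm) begins 54 mm behind the grasp point. The pads swing forward as they close: fully open they stand 13 mm farther back than shut.
Start: joints at [-1.345, 0.469, -0.049, 1.532, 0.024, 1.141, -0.082], TCP at [0.17, 0.653, 0.242] pointing down, gripper open.
Joint ranges: [-2.59, 2.59], [-0.33, 1.99], [-1.39, 1.29], [0.1, 2.45], [-1.04, 4.18], [0.21, 1.99], [-2.66, 2.66]. Speed limits (rad/s): [2.57, 2.57, 3.14, 3.14, 3.14, 3.14, 3.14].

### API

Orientations are given as [roll, pitch, yaw] about the fixed x, y, z axes, in that order (R = Rz(yaw) Ry(pitch) Rx(roll)).
In Python, from plant import robot gives the robot as it stands. Calls block until the motion is done:
- robot.goto(position, orientation): joint-space move of the TCP to a pose.
- robot.move_straight(position, vel=0.15, attitude=None, contact_N=None): straight line of the TCP; attitude=None keeps the orientation; vel is the mean speed in m/s. With contact_N (N) it stops when the force on the tool has changed by that much, and returns True; else False.
- robot.move_joints(angles): joint-space move.
- robot.grip(opening, strength=None): opening from 0.0 (shut) to 1.0 (fully open); strength is the grip in N (None keeps the last); returns when the fingers have stopped.
- robot.sleep(seconds).
- robot.inverse_kinematics(position, orientation): joint angles nearest the present ones, or None.
- robot.sense(): the state.
- robot.grab_frame(name): name is "side" or "top" or "wrist"; returns a dict with "image" (420x560x3 uint8, red, green, blue), "range_z" (420x560 float32, m along the optical axis (not along the pixel's ray), 0 where there is no reading), "fx", "fy", "cx", "cy" (pixels), "dist_coeffs" ([k1, k2, p1, p2, k3] as OpenCV has them; the pictures are not rectified), "R" (3x3) and "t" (3): a world point X has camera coordinates R X + t. Camera axes: x right, y down, z forward; pixel columns grow to the right and rows downward; lengths in m; the calibration is good to about 2 mm. A picture is of the moment at which its call begins.
A pose or a line that the arm cannot do raises robot.IKError and nothing moves.
- robot.close_job(): hands the job in; it is judged then, once.
The state is a dict: "t": time; "joint_pos": joint angles; "joint_velocities": joint speeds; "effort": joint torques, N m; "tcp_pos": TCP position; "tcp_rot": TCP orientation; "wrist_force": force on the tool from outside, world axes, zero at the start; "torque": the same for the moment, N m; "opening": opening from 0.0 (shut) to 1.0 (fully open); "gripper_force": force on a finger pad.
Only numpy, scipy, OpenCV 4.12 (cv2) and the standard library are available. Lean on these libraries where they do the work, as an engineer would, in place of code of your own. Each camera call takes 0.05 s, during which the arm holds its last target. There are 200 camera calls.

## Working session

There is one attempt and no reset: what is moved stays moved. The work goes in short steps, each a Python script; the robot and the scene stay as the last script left them, time stands still between calls to the robot, and variables do not carry over. Pictures are saved under pics/ and viewed, at most 10 in all, crops included, and the job is handed in when it is done.

```bash
ls; mkdir -p pics; python3 - <<'E'
from plant import robot
import cv2,numpy as np
s=robot.sense();print(s,robot.nose_length)
for n in("side","top"):
    f=robot.grab_frame(n);cv2.imwrite(f"pics/{n}0.png",f["image"][:,:,::-1]);np.savez(f"{n}0.npz",**f)
    print(n,f["fx"],f["cx"],f["cy"],f["dist_coeffs"],-f["R"].T@f["t"],f["R"],(f["range_z"]>0).mean())
E
```

```text
pics
{'t': 0.0, 'joint_pos': array([-1.34488055,  0.46947305, -0.04854812,  1.5337212 ,  0.02411193,
        1.14105039, -0.08229009]), 'joint_velocities': array([-0.00233053, -0.00082567, -0.0005912 , -0.00086883, -0.00116565,
       -0.00114128, -0.00038932]), 'effort': array([-5.79615153e-04, -5.10310686e+01, -4.70655214e-02, -2.37719911e+01,
        1.06299270e-02,  7.29214487e-03,  1.37310545e-05]), 'tcp_pos': array([0.17001752, 0.65262688, 0.24122844]), 'tcp_rot': array([-3.13952943e+00,  1.11167022e-04,  2.88678234e+00]), 'wrist_force': array([-0.24196015, -0.44907022, -0.45921617]), 'torque': array([-0.01346787,  0.00112366, -0.00044079]), 'gripper_force': 0.0, 'opening': 0.9951172088726439} 0.011
side 389.53620546856456 276.4828069372603 207.38054377758004 [-0.07799226  0.          0.          0.          0.        ] [0.87535555 0.10955876 0.76240399] [[-0.36101725  0.93254701 -0.00475622]
 [ 0.88696697  0.34178771 -0.31059743]
 [-0.28802109 -0.11634965 -0.95052965]] 0.9959651360544217
top 437.4601352366925 291.32340084186393 214.05574789730656 [-0.12222218  0.          0.          0.          0.        ] [ 0.60329007 -0.00550207  0.96439458] [[-0.02242358 -0.99963696 -0.01493747]
 [-0.99604836  0.0236224  -0.08561335]
 [ 0.08593513  0.01295869 -0.99621646]] 0.9957950680272109
```

View pics/side0.png

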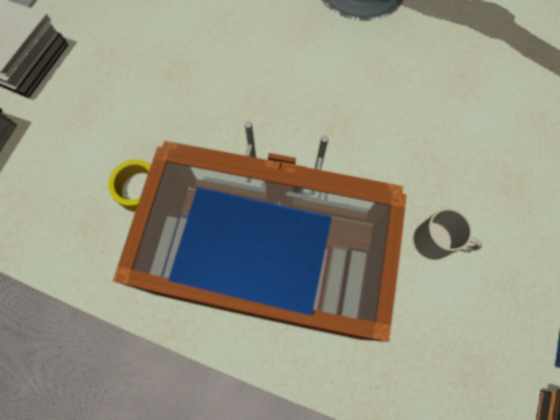

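View pics/top0.png

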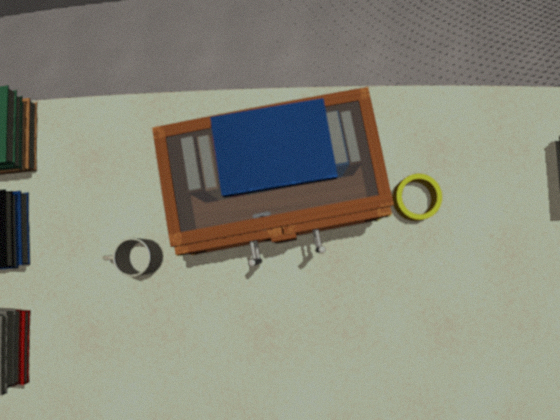

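The top view shows the case, yawed about 10°. The latched bar's top is at about (253,261) and the lapped bar's at (320,249). The book (blue) lies on the roof, with a mug to the left at (134,257) and a yellow ring to the right at (418,196). In the side view the bar tops are at (324,139) for the latched leaf and (249,125) for the lapped one.

```bash
cat > h.py <<'E'
import numpy as np,cv2
def load(n): return dict(np.load(n))
def ray(f,uv):
    K=np.array([[f["fx"],0,f["cx"]],[0,f["fy"],f["cy"]],[0,0,1]],float)
    p=cv2.undistortPoints(np.array(uv,float).reshape(-1,1,2),K,np.array(f["dist_coeffs"],float)).reshape(-1,2)
    d=np.c_[p,np.ones(len(p))]@f["R"]          # R^T d
    return -f["R"].T@f["t"],d
def plane(f,uv,z):
    c,d=ray(f,uv); return c+d*((z-c[2])/d[:,2])[:,None]
def cloud(f):
    v,u=np.mgrid[:420,:560]; c,d=ray(f,np.c_[u.ravel(),v.ravel()])
    return (c+d*f["range_z"].reshape(-1,1)).reshape(420,560,3)
E
python3 - <<'E'
from h import *
np.set_printoptions(precision=4,suppress=True)
for n,b in(("top",[(253,261),(320,249)]),("side",[(324,139),(249,125)])):
    f=load(n+"0.npz");P=cloud(f)
    print(n,"bar tops ray z=.232\n",plane(f,b,.232))
    # bars: points in the band above the roof, grey (not blue)
    im=f["image"].astype(int);hsv=cv2.cvtColor(f["image"],cv2.COLOR_RGB2HSV)
    for u,v in b:
        w=P[v-12:v+13,u-12:u+13].reshape(-1,3);w=w[(w[:,2]>.215)&(w[:,2]<.245)];print(len(w),w.mean(0) if len(w) else 0)
    m=((hsv[...,0]<15)&(hsv[...,1]>150)&(hsv[...,2]>60)&(P[...,2]>.185)&(P[...,2]<.225)).astype(np.uint8)
    m[:,:60]=0
    q=P[m>0];print("frame z",np.percentile(q[:,2],[5,50,95]),len(q))
    q=q[np.abs(q[:,2]-.204)<.012]
    r=cv2.minAreaRect((q[:,:2]*1000).astype(np.float32));print(r,cv2.boxPoints(r))
E
```

```text
top bar tops ray z=.232
 [[ 0.5893  0.0698  0.232 ]
 [ 0.6068 -0.0425  0.232 ]]
44 [0.5878 0.0721 0.2295]
35 [ 0.606  -0.0454  0.2299]
frame z [0.1955 0.2022 0.2048] 7912
((744.8878173828125, 37.137847900390625), (243.33737182617188, 397.6807861328125), 9.338066101074219) [[ 592.5677  213.6013]
 [ 657.0952 -178.8094]
 [ 897.2079 -139.3257]
 [ 832.6804  253.0851]]
side bar tops ray z=.232
 [[ 0.5863  0.0726  0.232 ]
 [ 0.605  -0.0434  0.232 ]]
82 [0.5867 0.0731 0.2285]
81 [ 0.606  -0.0447  0.2275]
frame z [0.1988 0.2049 0.2067] 11736
((744.2247924804688, 37.42376708984375), (243.02093505859375, 397.92626953125), 9.18587875366211) [[ 592.5106  214.4377]
 [ 656.0347 -178.3855]
 [ 895.939  -139.5901]
 [ 832.4149  253.233 ]]
```

```bash
cat >> h.py <<'E'
TH=np.radians(9.2); C=np.array([.7554,.0391])
BAR={1:np.array([.587,.0726]),-1:np.array([.606,-.0448])}  # +1 latched, -1 lapped
def Rz(a): return np.array([[np.cos(a),-np.sin(a)],[np.sin(a),np.cos(a)]])
HINGE={s:C+Rz(TH)@[-.118,.195*s] for s in(1,-1)}
def pose(s,q,yaw0,z=.203,lead=0):
    xy=HINGE[s]+Rz(-s*q)@(BAR[s]-HINGE[s])
    return [*xy,z],[np.pi,0,yaw0-s*q]
E
python3 - <<'E'
from h import *
from plant import robot
np.set_printoptions(precision=2,suppress=True)
print(HINGE)
for s in(1,-1):
  for y0 in(TH,TH+np.pi):
    for q in(0,.75,1.5):
        for z in (.203,.33): 
            a=robot.inverse_kinematics(*pose(s,q,y0,z)); print(s,round(y0,2),q,z,None if a is None else np.array(a))
E
```

```text
{1: array([0.61, 0.21]), -1: array([ 0.67, -0.17])}
1 0.16 0 0.203 [-0.74  0.44  0.73  1.81 -0.34  1.02 -1.28]
1 0.16 0 0.33 [-0.78  0.32  0.78  1.66 -0.23  1.26 -1.37]
1 0.16 0.75 0.203 [-1.19  0.42  1.12  2.   -0.45  1.   -2.01]
1 0.16 0.75 0.33 [-1.27  0.2   1.12  1.84 -0.19  1.22 -2.26]
1 0.16 1.5 0.203 [ 0.36  0.51 -1.17  1.9   0.53  1.09  2.35]
1 0.16 1.5 0.33 [ 0.41  0.33 -1.17  1.74  0.32  1.28  2.54]
1 3.3 0 0.203 [-0.43  0.38  0.31  1.8  -0.13  0.99  1.66]
1 3.3 0 0.33 [-0.5   0.27  0.39  1.64 -0.11  1.25  1.64]
1 3.3 0.75 0.203 [-0.64  0.25  0.37  1.98 -0.11  0.93  0.77]
1 3.3 0.75 0.33 [-0.71  0.13  0.42  1.81 -0.06  1.21  0.72]
1 3.3 1.5 0.203 [-0.85  0.26  0.38  1.97 -0.12  0.94 -0.17]
1 3.3 1.5 0.33 [-0.89  0.14  0.41  1.8  -0.06  1.22 -0.23]
-1 0.16 0 0.203 [-0.61  0.51  0.87  1.78 -0.44  1.06 -0.99]
-1 0.16 0 0.33 [-0.64  0.38  0.89  1.62 -0.31  1.29 -1.11]
-1 0.16 0.75 0.203 [-0.59  0.44  0.98  1.92 -0.43  1.01 -0.08]
-1 0.16 0.75 0.33 [-0.63  0.27  0.97  1.75 -0.23  1.24 -0.26]
-1 0.16 1.5 0.203 [-0.3   0.46  0.86  1.83 -0.4   1.03  0.81]
-1 0.16 1.5 0.33 [-0.46  0.39  1.08  1.68 -0.36  1.29  0.78]
-1 3.3 0 0.203 [-0.39  0.43  0.53  1.77 -0.25  1.01  1.97]
-1 3.3 0 0.33 [-0.48  0.33  0.65  1.61 -0.21  1.27  1.93]
-1 3.3 0.75 0.203 [ 0.89  0.48 -0.99  1.84  0.46  1.07  2.21]
-1 3.3 0.75 0.33 [ 1.03  0.41 -1.17  1.67  0.39  1.32  2.27]
-1 3.3 1.5 0.203 [-0.45  0.58  1.12  1.84 -0.58  1.1  -2.17]
-1 3.3 1.5 0.33 [-0.48  0.41  1.12  1.68 -0.38  1.29 -2.34]
```

```bash
python3 - <<'E'
from h import *
from plant import robot
s0=robot.sense(); p=s0["tcp_pos"]
robot.move_straight([p[0],p[1],.36],vel=.2)
Y=TH+np.pi
p0=pose(1,0,Y,.33); robot.goto(*p0)
robot.grip(.6,100)
f=robot.grab_frame("wrist");cv2.imwrite("pics/w1.png",f["image"][:,:,::-1]);np.savez("w1.npz",**f)
P=cloud(f);m=(P[...,2]>.222)&(P[...,2]<.24)
for s in(1,-1):
    w=P[m&(np.hypot(P[...,0]-BAR[s][0],P[...,1]-BAR[s][1])<.02)];print(s,len(w),w.mean(0) if len(w) else 0,BAR[s])
s=robot.sense();print(s["t"],s["tcp_pos"],s["tcp_rot"],s["wrist_force"])
E
```

```text
1 283 [0.58686036 0.071828   0.23013004] [0.587  0.0726]
-1 318 [ 0.60639435 -0.04465544  0.22941907] [ 0.606  -0.0448]
3.8583 [0.58699761 0.07268011 0.33001272] [ 3.14157800e+00  2.10266251e-05 -2.98090649e+00] [-0.31023172  0.16455358  0.44574778]
```

View pics/w1.png

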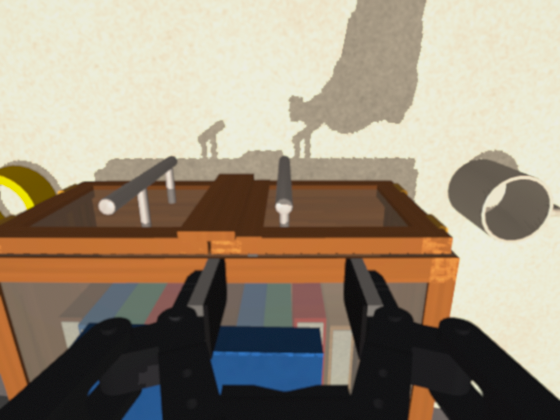

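The wrist view confirms it: the latched bar's top (284,207) is centred between the fingers, and its position agrees to 1 mm. Next I descend, grip and swing.

```bash
cat >> h.py <<'E'
def swing(robot,s,y0,q1,n):
    hit=robot.move_straight(pose(s,0,y0)[0],vel=.12,contact_N=10)
    print("descend hit",hit,robot.sense()["tcp_pos"])
    if hit: return False
    robot.grip(0,100); st=robot.sense();print("grip",st["opening"],st["gripper_force"],st["wrist_force"])
    if st["opening"]<.05: return False
    for i,q in enumerate(np.linspace(0,q1,n+1)[1:]):
        xyz,rpy=pose(s,q,y0); robot.move_straight(xyz,vel=.04 if i<2 else .07,attitude=rpy)
        st=robot.sense()
        print(round(q,2),np.round(st["wrist_force"],1),round(st["opening"],3),round(st["t"],1))
        if np.linalg.norm(st["wrist_force"])>60: return False
    return True
E
python3 - <<'E'
from h import *
from plant import robot
print(swing(robot,1,TH+np.pi,1.47,12))
f=robot.grab_frame("top");cv2.imwrite("pics/t2.png",f["image"][:,:,::-1]);np.savez("t2.npz",**f)
E
```

```text
descend hit False [0.5875712  0.07261115 0.2038001 ]
grip 0.11420875315923468 97.43458271026611 [-0.97805664 -2.37503853  3.74362524]
0.12 [-0.8 -3.7  6.2] 0.114 6.1
0.24 [-1.1 -2.8  6.2] 0.111 6.7
0.37 [-2.  -3.   6.2] 0.11 7.1
0.49 [-1.8 -2.   7.4] 0.109 7.5
0.61 [-1.8 -1.7  7.9] 0.112 7.9
0.74 [-1.1 -1.9  6.9] 0.11 8.3
0.86 [-0.9 -0.8  6.2] 0.114 8.7
0.98 [-2.  -0.3  6.8] 0.109 9.1
1.1 [-0.4 -0.3  6. ] 0.109 9.5
1.23 [-0.1 -0.7  5.4] 0.112 9.9
1.35 [0.8 0.3 5.5] 0.115 10.3
1.47 [2.1 0.2 5. ] 0.11 10.7
True
```

View pics/t2.png

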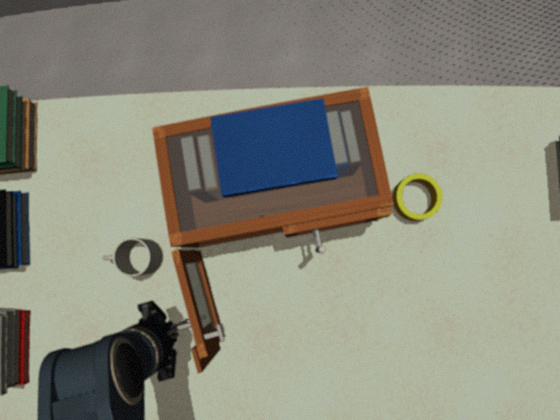

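The latched leaf now stands open at about 84°, held in the gripper at (155,330). The lapped leaf is still shut, with its bar at (320,249), and the book hasn't moved. Next I release and do the other leaf.

```bash
python3 - <<'E'
from h import *
from plant import robot
robot.sleep(.3); robot.grip(.45)
p=robot.sense()["tcp_pos"]; robot.move_straight([p[0],p[1],.35],vel=.12)
robot.goto(*pose(-1,0,TH,.33)); robot.grip(.6,100)
print(robot.sense()["tcp_pos"],robot.sense()["t"])
print(swing(robot,-1,TH,1.47,12))
robot.sleep(.3); robot.grip(.45)
p=robot.sense()["tcp_pos"]; robot.move_straight([p[0],p[1],.38],vel=.12)
f=robot.grab_frame("top");cv2.imwrite("pics/t3.png",f["image"][:,:,::-1]);np.savez("t3.npz",**f)
f=robot.grab_frame("side");cv2.imwrite("pics/s3.png",f["image"][:,:,::-1])
print(robot.sense()["t"],robot.sense()["wrist_force"])
E
```

```text
[ 0.60600054 -0.04373716  0.33008488] 14.2417
descend hit False [ 0.6065411  -0.04506145  0.20380347]
grip 0.10916858227169166 97.44570136070251 [ 1.68020496 -4.96007898  1.36818547]
0.12 [ 3.2 -5.2  0.4] 0.114 16.5
0.24 [ 4.1 -6.1 -0.6] 0.111 17.1
0.37 [ 6.4 -5.8 -2.3] 0.109 17.5
0.49 [ 6.5 -3.8 -1.3] 0.113 17.9
0.61 [ 6.1 -4.8 -2.1] 0.114 18.3
0.74 [ 5.8 -4.6 -2.5] 0.111 18.7
0.86 [ 7.2 -3.1 -1.4] 0.115 19.1
0.98 [ 6.5 -1.9 -0.5] 0.113 19.5
1.1 [ 5.1 -1.6 -0.9] 0.113 19.9
1.23 [ 6.  -1.2  1.1] 0.112 20.3
1.35 [ 5.7 -0.1  1.1] 0.112 20.7
1.47 [5.9 0.  2.2] 0.114 21.1
True
23.4917 [ 0.04099322 -0.19071098 -0.14868766]
```

View pics/t3.png

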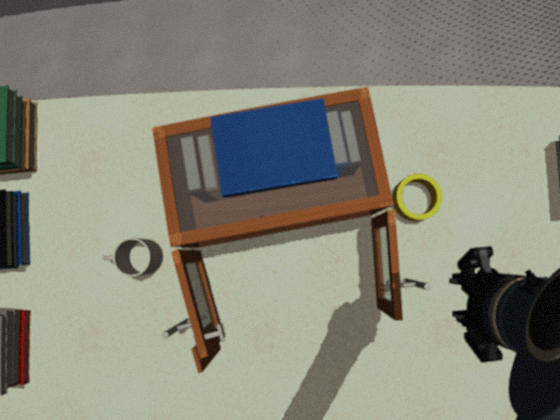

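View pics/s3.png

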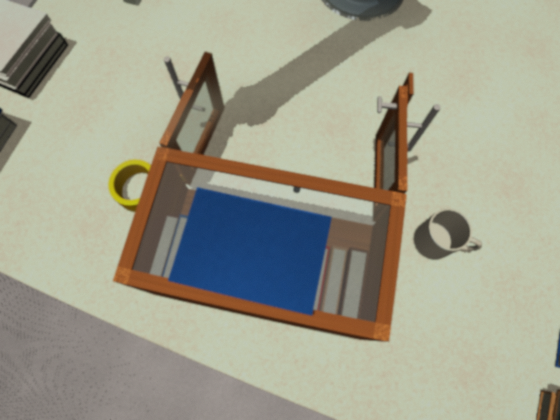

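Both leaves stand nearly square to the case. In the top view the latched leaf runs from (175,250) to (205,365) and the lapped leaf from (382,212) to (395,315). The book is still at its original place, and the gripper is raised clear.

```bash
python3 -c "
from plant import robot
robot.sleep(.3); print(robot.close_job())"
```

```text
the job is handed in; nothing more can be done
None
```

Both leaves are open to about 84° (1.47 rad), the latched leaf first and then the overlapped one. The book stayed in place, the gripper is clear, and the job was handed in at about 24 s; no verdict came back.

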